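# Oil and size the dented thimble

### The job

Round out the dented brass thimble seated on the sizing press: first oil it by pressing the spray cap of the clamped aerosol fully down and letting it spring back up. Then push the press's thumb lever down with the fingers, past its first two clicks into the third, never on into the fourth, and finish with the program still holding it in the third click against its return spring. Leave the other things on the bench where they stand.

Things in the scene. Friction and masses are not known exactly. Their poses are not given: they have to be found in the camera images.
- cap_top (a point): Centre of the top of the sprung spray cap of a small oil aerosol. The can (aluminium, 43 mm wide) is clamped upright on an 80 mm square iron foot, immovable. The cap is a white cylinder 26 mm wide, 20 mm high, its top 146 mm above the bench when up; a 4 mm nozzle stub on its side points at the thimble on the press. Axes: z up, x away from the nozzle.
- spray_cap (a joint): Travel of the spray cap in m: 0 = up, 0.005 = fully down on its stop. Moves straight down; the spring takes 2.7 N to start and 7.2 N fully down, and lifts the cap again when it is let go.
- lever_pad (a point): Centre of the upper face of the ribbed steel thumb pad (36 x 36 mm, 8 mm thick) ending the thumb lever of the sizing press; moves with it. Untouched it is 115 mm above the bench, only the lever and things under 45 mm tall within 40 mm; in the second click about 80 mm, third 62 mm, fourth 45 mm. Axes with the lever untouched: z up, x level from the pad back to the dial, y along its axle; they tip with it.
- dial_axis (a point): Point on the level axle of the press's index dial, at its mid-plane, 80 mm above the bench. The dial is an upright steel disc 80 mm wide beside the column; its lever, a 9 x 10 mm bar in that plane, reaches to the robot's side. Pad centre 100 mm from the axle, its upper face 6 mm above the lever's centre line. Axes: z up, x from the lever's end to the back of the press, y along the axle.
- dial (a joint): Angle of dial and lever in rad: 0 = let go (lever 0.30 above level), growing as the pad is pushed down; lever angle above level = 0.30 - value. Four sprung clicks: notches at 0.18, 0.36, 0.54, 0.72, bumps between at 0.09, 0.27, 0.45, 0.63; stop at 0.76. The notches do not keep it: a spring always returns it to 0. Pushing on the pad takes 1 to 8 N.
- thimble (a point): The dented brass thimble, 21 mm wide, 24.5 mm tall, rim down on the mandrel on top of the press's 42 mm wide column; this point is half-way up it, 125 mm above the bench. It stays there and cannot be lifted. The press (grey iron, foot 130 x 104 x 14 mm) is bolted down. Axes as for the dial's axle.
- glass_thimble_mid (a point): Bystander: pressed glass thimble, 22 mm wide, 26 mm tall, standing rim down; this point is its centre, half-way up. Stands loose on the bench.
- steel_thimble_mid (a point): Bystander: steel thimble, 22 mm wide, 26 mm tall, standing rim down; this point is its centre, half-way up. Stands loose on the bench.
- teacup_mid (a point): Bystander: chipped porcelain doll's teacup, 52 mm across the rim, 32 mm tall, with a small handle; this point is its centre, half-way up. Stands loose on the bench.
- spool_mid (a point): Bystander: bare wooden cotton reel, 32 mm wide, 44 mm tall, standing; this point is its centre, half-way up. Stands loose on the bench.
- wax_tin_mid (a point): Bystander: shallow round metal tin, 60 mm wide, 22 mm tall; this point is its centre, half-way up. Stands loose on the bench.
- mushroom_mid (a point): Bystander: wooden darning mushroom standing on its handle, cap 70 mm wide, 94 mm tall; this point is its centre, half-way up. Stands loose on the bench.
There are look-alikes about, which are no part of the job. Of the things that look like the part that bears lever_pad, the smallest one is meant. Leave any purple look-alike of the part that bears cap_top alone.

How it is judged:
On the way, in this order (a step that is already met when the one before it is completed fails the run):
1. the spray cap is pressed fully down (value of joint spray_cap above 0.004 m), for 0.05 s.
2. the spray cap has been let go and is up again (value of joint spray_cap below 0.001 m), for 0.1 s.
3. the lever is held in the third click by the fingers (value of joint dial between 0.47 and 0.61 rad and contact force between the fingers and dial above 1 N), for 0.3 s.
At the end, for the whole second after the job is handed in: The fingers hold the lever in its third click: dial between 0.47 and 0.61 rad (0.07 either side of the notch) and still, pushed by the fingers with more than 1 N; the spray cap is up (within 1 mm) (all of step 3 and velocity of joint dial between -0.1 and 0.1 rad/s and value of joint spray_cap below 0.001 m); the arm keeps its last pose, push and grip.
It fails at once if the lever is pushed over the bump into the fourth click (dial beyond 0.65 rad), which would split the thimble (value of joint dial above 0.65 rad).
It fails at once if another thing on the bench is shifted by more than 15 mm or tipped (distance of any of glass_thimble_mid, steel_thimble_mid, teacup_mid, spool_mid, wax_tin_mid, mushroom_mid from where it was at the start of the episode above 0.015 m or angle between any of glass_thimble_mid, steel_thimble_mid, teacup_mid, spool_mid, wax_tin_mid, mushroom_mid's own z axis and vertical above 0.4 rad).
It also fails if it takes over 32 s, if anything falls off the work surface, if the arm or the gripper's body presses on something with over 40 N, if the wrist force passes 120 N, or if a joint passes its speed limit or range.

### The arm

A 7-joint arm with a two-finger parallel gripper is mounted at the origin on the work surface. World frame = base frame: x ahead of the robot, y to its left, z up, the work surface at z = 0. Lengths are in m, angles in rad, forces in N, time in s.
With the tool pointing down it reaches from about 0.4 to 0.875 m from the base axis. Payload 6.5 kg.
Tool frame: the origin (TCP) lies at the very end of the fingers, on their centre line; the grasp point (between the pads) lies 19 mm behind it; z points along the fingers, y is the direction in which the jaws open and shut (so a half turn about z gives the same grasp; the last joint's range is limited). The gripper opens to 85 mm and grips with 20 to 120 N. Pads are 22 mm wide; open, the fingers measure 114 mm over their backs; the gripper's body (76 mm by 85 mm) begins 54 mm behind the grasp point. The pads swing forward as they close: fully open they stand 13 mm farther back than shut.
Start: joints at [1.169, 0.536, -0.004, 1.538, 0.003, 1.067, -0.071], TCP at [0.214, -0.614, 0.231] pointing down, gripper open.
Joint ranges: [-2.7, 2.7], [-0.37, 2.16], [-1.27, 1.26], [0.24, 2.4], [-1.31, 4.45], [0.19, 1.91], [-2.76, 2.76]. Speed limits (rad/s): [2.39, 2.39, 3.14, 3.14, 3.14, 3.14, 3.14].

### API

Orientations are given as a unit quaternion [x, y, z, w].
In Python, from plant import robot, get_image gives the robot as it stands.
- The arm moves only by the tool jog_arm, never from a script. Its argument "plan" is text: rows parted by semicolons, each of 7 numbers parted by spaces: the opening, from 0 (shut) to 1 (fully open), then the shift along the tool's x, y, z in mm, then the turn, a rotation vector about the tool's x, y, z in rad. In form: grip x y z ax ay az; .... A call has 1 to 12 rows; each row shifts and turns the pose as measured when the row begins, along the tool's axes as they then stand; what a row does not reach is not made up. A row lasts 1/10 s, in which the tool goes at most 50 mm and 8.59 degrees, less where a joint would pass 70% of its speed; a pose out of reach is approached as far as the arm can. A call is refused whole if a number of a shift passes 50 or a number of a turn 0.15, either way. A call with a gripper value outside its range is refused whole. The fingers move at their own pace and stop on an object; "newtons" is the grip in N (left out, the last holds). Time passes only in rows, so rows that do not move let the fingers close. It gives the time, the measured TCP pose, the force and the opening at its end, in the units of the state.
- robot.observe(): the state, without advancing time (a new reading comes with each control period).
- get_image(name): name is "scene" or "top" or "wrist"; returns a dict with "pixels" (384x512x3 uint8, red, green, blue), "depth" (384x512 float32, m along the optical axis (not along the pixel's ray), 0 where there is no reading), "fx", "fy", "cx", "cy" (pixels), "xyz" and "attitude" of the camera in the world. Camera axes: x right, y up, looking along -z (the intrinsics and any distortion apply to the point x, -y, -z); pixel columns grow to the right and rows downward; lengths in m; the calibration is good to about 2 mm. The wrist camera is an equidistant fisheye: a pixel r from the principal point sees the ray r / f radians off the axis. A picture is of the moment at which its call begins.
- robot.close_job(): hands the job in, once; it reports no verdict.
The state is a dict: "time_s": time; "q": joint angles; "qvel": joint speeds; "joint_efforts": joint torques, N m; "tcp_pos": TCP position; "ee_rot": TCP orientation; "wrist_force": force on the tool from outside, world axes, zero at the start; "ft_torque": the same for the moment, N m; "gripper_width": opening from 0.0 (shut) to 1.0 (fully open).
Only numpy, scipy, OpenCV 4.12 (cv2) and the standard library are available. Lean on these libraries where they do the work, as an engineer would, in place of code of your own. Each camera call takes 0.05 s, during which the arm holds its last target. There are 200 camera calls.

## Working session

There is one attempt and no reset: what is moved stays moved. The work goes in short steps, Python scripts to look and compute and a tool call to move; the robot and the scene stay as the last step left them, time stands still between calls to the robot, and variables do not carry over. Pictures are saved under pics/ and viewed, about 8 in all and at most 12, crops included, and the job is handed in when it is done.

Besides the shell and the picture viewer there is one more tool, called after "Emit:" by a JSON object that holds its "fn" and its "kwargs", one argument or row to a line. jog_arm: Moves the arm, as the interface text tells. Its arguments: {"type":"object","properties":{"plan":{"type":"string"},"newtons":{"type":"number"}},"required":["plan"]}

```bash
mkdir -p pics; cat > h.py <<'E'
import numpy as np, cv2
from scipy.spatial.transform import Rotation as R
from plant import robot, get_image
def rot(a):
    a=np.array(a,float)
    return a if a.shape==(3,3) else R.from_quat(a).as_matrix()
def cloud(im):
    d=im["depth"]; h,w=d.shape
    u,v=np.meshgrid(np.arange(w),np.arange(h))
    c=np.stack([(u-im["cx"])/im["fx"]*d,-(v-im["cy"])/im["fy"]*d,-d],-1)
    P=c@rot(im["attitude"]).T+np.array(im["xyz"]); P[d==0]=np.nan
    return P
def save(n,im,z=1.5): cv2.imwrite("pics/"+n,cv2.resize(im["pixels"][...,::-1],None,fx=z,fy=z,interpolation=cv2.INTER_CUBIC))
E
python3 - <<'E'
from h import *
print(robot.observe())
for n in("scene","top"):
    im=get_image(n); save(n+".png",im); np.savez(n+".npz",P=cloud(im),pix=im["pixels"])
    print(n,im["xyz"],im["attitude"],im["fx"])
E
```

```text
{'time_s': 0.0, 'q': array([ 1.16878486,  0.53720723, -0.00445742,  1.53888344,  0.00259735,
        1.06730385, -0.07119805]), 'qvel': array([-0.00118505,  0.0012518 ,  0.00110862, -0.00267601, -0.00027416,
       -0.00016203, -0.00113057]), 'joint_efforts': array([ 2.03215477e-04, -5.83399844e+01,  1.04878955e+00, -2.59099299e+01,
        1.23880390e-02,  9.52319882e-03,  7.67060953e-06]), 'tcp_pos': array([ 0.21397862, -0.61308566,  0.23038229]), 'ee_rot': array([ 9.85929100e-01,  1.67161609e-01, -2.08707746e-04, -8.73449616e-04]), 'wrist_force': array([ 0.23503399,  0.09738808, -0.98554767]), 'ft_torque': array([ 0.02834018, -0.01342729,  0.00255872]), 'gripper_width': 0.9976653158549107}
scene [1.04420627 0.45294549 1.0582643 ] [0.13416385 0.29085267 0.86982051 0.37525601] 494.54022842751294
top [ 0.3589814  -0.02068012  1.52172898] [-0.03820535  0.04025765  0.71323334 -0.69872589] 481.31203793404643
```

View pics/scene.png

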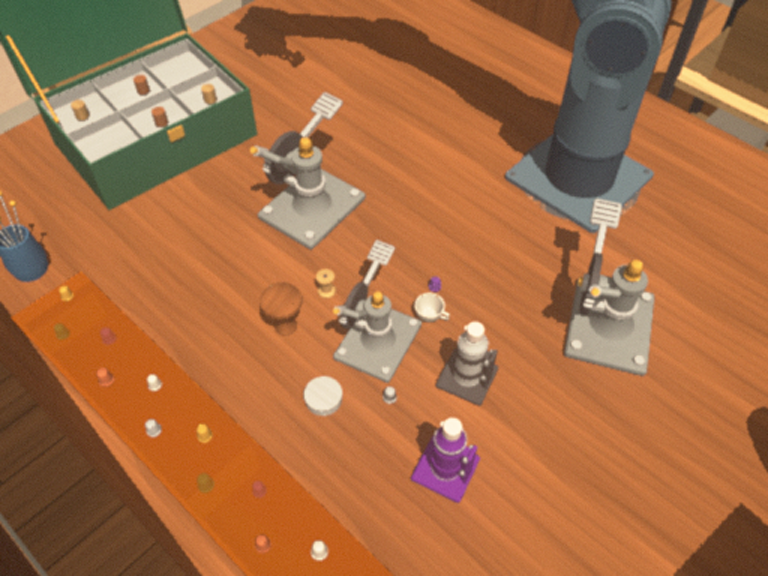

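View pics/top.png

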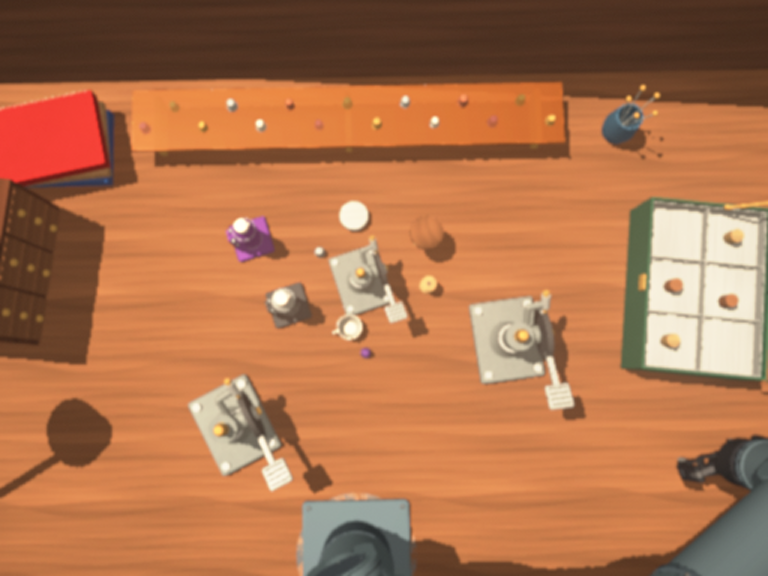

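The scene shows three presses. In the top view the smallest has its pad at about (396,312) and its column at (361,272). The non-purple aerosol's cap is at (283,298), and the purple one at (242,228) is to be left alone. The teacup is at (350,327), the spool at (429,285) and the mushroom at (427,232). The purple bead-like thing is at (366,352).

```bash
python3 - <<'E'
from h import *
D={n:np.load(n+".npz") for n in("scene","top")}
def near(n,u,v,r,zlo,zhi):
    P=D[n]["P"]; u=int(u/1.5);v=int(v/1.5)
    q=P[v-r:v+r+1,u-r:u+r+1].reshape(-1,3); q=q[(q[:,2]>zlo)&(q[:,2]<zhi)]
    if len(q)==0: return None
    c,s,_=cv2.minAreaRect((q[:,:2]*1000).astype(np.float32))
    return len(q),q.mean(0).round(4),np.median(q[:,2]).round(4),"rect",np.round(c,1),np.round(s,1)
for name,a in dict(cap=((283,298),(475,331),14,.138,.152),pad=((396,312),(380,252),14,.098,.13),
 thimble=((361,272),(377,298),8,.126,.145), cup=((350,327),(430,306),14,.024,.04),glass=((366,352),(435,284),8,.012,.035),
 spool=((429,285),(326,282),12,.036,.05),mush=((427,232),(281,305),20,.06,.105),tin=((354,215),(323,396),18,.015,.03),st=((320,252),(390,395),8,.015,.035)).items():
    for n,uv in(("top",a[0]),("scene",a[1])): print(name,n,near(n,*uv,*a[2:]))
E
```

```text
cap top (66, array([0.5121, 0.1321, 0.1454]), np.float64(0.1452), 'rect', array([511.9, 132.6]), array([24.6, 23.2]))
cap scene (112, array([0.5143, 0.1334, 0.1458]), np.float64(0.1464), 'rect', array([513.2, 133.8]), array([25. , 25.4]))
pad top (166, array([ 0.4875, -0.0868,  0.1135]), np.float64(0.1141), 'rect', array([496.4, -84.8]), array([61.7, 35.5]))
pad scene (230, array([ 0.489 , -0.0858,  0.1139]), np.float64(0.1149), 'rect', array([494.1, -84.1]), array([60.5, 35.6]))
thimble top (33, array([ 0.5605, -0.0201,  0.1336]), np.float64(0.1338), 'rect', array([560.9, -20.5]), array([17.1, 16.7]))
thimble scene (49, array([ 0.5636, -0.018 ,  0.134 ]), np.float64(0.1339), 'rect', array([561.8, -18.4]), array([14.7, 17.2]))
cup top (68, array([0.4623, 0.0061, 0.0304]), np.float64(0.0306), 'rect', array([461.8,   5.6]), array([49.9, 49.4]))
cup scene (130, array([0.458 , 0.0054, 0.0301]), np.float64(0.0304), 'rect', array([461.3,   4.9]), array([53.1, 50.8]))
glass top (30, array([ 0.4082, -0.0272,  0.0219]), np.float64(0.0228), 'rect', array([408.2, -27.7]), array([15.8, 15.7]))
g
[... 408 characters left out ...]
-0.1555,  0.0872]), np.float64(0.0878), 'rect', array([ 646.6, -156.2]), array([67. , 65.4]))
mush scene (545, array([ 0.6518, -0.1501,  0.0875]), np.float64(0.0883), 'rect', array([ 647.3, -154.6]), array([66.2, 68.2]))
tin top (274, array([ 0.6981, -0.0085,  0.022 ]), np.float64(0.022), 'rect', array([698.7,  -8.4]), array([54.1, 60. ]))
tin scene (475, array([ 0.7   , -0.0067,  0.0224]), np.float64(0.0225), 'rect', array([699. ,  -7.5]), array([61.1, 56.8]))
st top (27, array([0.6205, 0.0627, 0.0222]), np.float64(0.022), 'rect', array([613.1,  56.7]), array([42.4, 15.6]))
st scene (46, array([0.626 , 0.0674, 0.0228]), np.float64(0.0228), 'rect', array([625.7,  66.6]), array([14.7, 15.3]))
```

```bash
python3 - <<'E'
from h import *
A=[]
for n,(u,v) in dict(top=(264,208),scene=(253,168)).items():
    P=np.load(n+".npz")["P"][v-16:v+17,u-16:u+17].reshape(-1,3)
    q=P[(P[:,2]>.098)&(P[:,2]<.130)&(np.hypot(P[:,0]-.488,P[:,1]+.086)<.045)]
    c,s,a=cv2.minAreaRect((q[:,:2]*1000).astype(np.float32)); b=cv2.boxPoints((c,s,a))/1000
    i=0 if np.linalg.norm(b[1]-b[0])>np.linalg.norm(b[2]-b[1]) else 1
    d=b[(i+1)%4]-b[i]; d/=np.linalg.norm(d); d*=np.sign(d[0])   # toward dial
    far=((q[:,:2]-np.array(c)/1000)@d).min()
    # fine: pad centre along d from far edge, mid across from rect
    ctr=np.array(c)/1000+d*(far+.018*np.cos(.3))
    k=(q[:,:2]-ctr)@d; pl=q[abs(k)<.016]
    print(n,"dir",d.round(3),np.arctan2(d[1],d[0]).round(3),"ctr",ctr.round(4),"z",np.median(pl[:,2]).round(4),
     "axis",(ctr+.0938*d).round(4),"slope",np.polyfit((pl[:,:2]-ctr)@d,pl[:,2],1).round(4))
E
```

```text
top dir [0.958 0.287] 0.291 ctr [ 0.4833 -0.0888] z 0.1149 axis [ 0.5732 -0.0618] slope [-0.3069  0.1151]
scene dir [0.936 0.353] 0.361 ctr [ 0.4819 -0.0888] z 0.1164 axis [ 0.5697 -0.0557] slope [-0.2895  0.1167]
```

Emit:
{"fn": "jog_arm", "kwargs": {
  "plan": "0 0 0 -40 0 0 0;0 20 -45 -25 0 0 0;0 20 -45 0 0 0 0;0 20 -45 0 0 0 0",
  "newtons": 40
}}

```text
time_s: 0.5
tcp_pos: [0.224, -0.4722, 0.2927]
ee_rot: [0.986, 0.164, -0.001, -0.002]
wrist_force: [1.1, 0.9, 0.5]
gripper_width: 0.335
```

Emit:
{"fn": "jog_arm", "kwargs": {
  "plan": "0 34 -34 0 0 0 0;0 34 -34 0 0 0 0;0 34 -34 0 0 0 0;0 34 -34 0 0 0 0;0 34 -34 0 0 0 0;0 34 -34 0 0 0 0;0 34 -34 0 0 0 0;0 34 -34 0 0 0 0;0 34 -34 0 0 0 0;0 34 -34 0 0 0 0;0 34 -34 0 0 0 0;0 34 -34 0 0 0 0"
}}

```text
time_s: 1.7
tcp_pos: [0.4812, 0.0667, 0.2921]
ee_rot: [0.987, 0.16, -0.002, 0.0]
wrist_force: [0.8, -1.4, 0.3]
gripper_width: -0.0
```

Emit:
{"fn": "jog_arm", "kwargs": {
  "plan": "0 26 -27 20 0 0 0;0 25 -26 25 0 0 0;0 0 0 40 0 0 0;0 0 0 25 0 0 0;0 0 0 0 0 0 0"
}}

```text
time_s: 2.2
tcp_pos: [0.5153, 0.146, 0.1784]
ee_rot: [0.986, 0.165, -0.0, -0.003]
wrist_force: [-0.6, -0.4, 0.2]
gripper_width: -0.001
```

```bash
python3 - <<'E'
from h import *
o=robot.observe();print(o["tcp_pos"],o["ee_rot"],o["wrist_force"])
im=get_image("scene"); im["pixels"]=im["pixels"][140:300,220:420]; save("s2.png",im,3)
E
```

```text
[0.51531178 0.14595734 0.17836529] [ 9.86305582e-01  1.64904378e-01 -2.02269766e-04 -2.79343743e-03] [-0.59162922 -0.37560895  0.19666812]
```

View pics/s2.png

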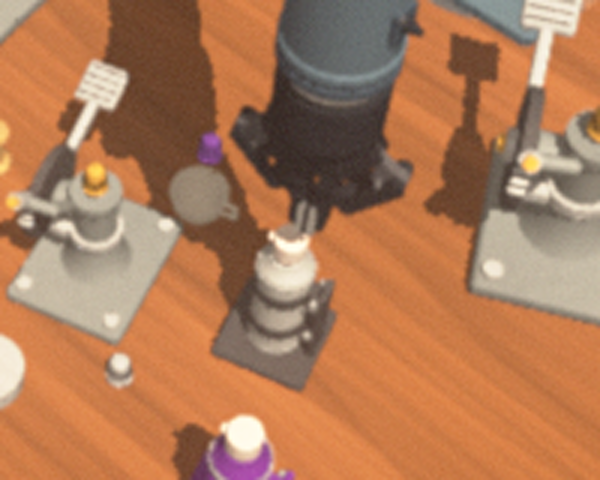

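The crop shows the shut finger tips at about (303,220), just above and behind the white cap at (290,245). That agrees with the 13 mm overshoot in y, so I'll correct it and go down.

Emit:
{"fn": "jog_arm", "kwargs": {
  "plan": "0 -6 12 0 0 0 0;0 0 0 15 0 0 0;0 0 0 8 0 0 0;0 0 0 0 0 0 0"
}}

```text
time_s: 2.65
tcp_pos: [0.5168, 0.1297, 0.1593]
ee_rot: [0.987, 0.163, 0.004, -0.002]
wrist_force: [0.5, 0.3, 0.6]
gripper_width: 0.002
```

Emit:
{"fn": "jog_arm", "kwargs": {
  "plan": "0 -2 -4 6 0 0 0;0 0 0 5 0 0 0;0 0 0 3 0 0 0;0 0 0 2 0 0 0;0 0 0 2 0 0 0"
}}

```text
time_s: 3.15
tcp_pos: [0.5144, 0.1333, 0.1416]
ee_rot: [0.987, 0.163, 0.005, -0.002]
wrist_force: [-2.2, -1.8, 8.3]
gripper_width: 0.001
```

Emit:
{"fn": "jog_arm", "kwargs": {
  "plan": "0 0 0 2 0 0 0;0 0 0 2 0 0 0;0 0 0 0 0 0 0"
}}

```text
time_s: 3.45
tcp_pos: [0.5144, 0.1333, 0.1424]
ee_rot: [0.987, 0.163, 0.005, 0.0]
wrist_force: [-2.7, -1.1, 6.3]
gripper_width: 0.0
```

Emit:
{"fn": "jog_arm", "kwargs": {
  "plan": "0 0 0 5 0 0 0;0 0 0 6 0 0 0;0 0 0 6 0 0 0"
}}

```text
time_s: 3.75
tcp_pos: [0.5151, 0.1336, 0.1407]
ee_rot: [0.987, 0.162, 0.005, 0.006]
wrist_force: [-25.6, -11.0, 72.3]
gripper_width: -0.006
```

It's hard on the stop: 72 N at z 0.1407, so the cap is fully down. Now I'll release it and move over to the pad.

Emit:
{"fn": "jog_arm", "kwargs": {
  "plan": "0 0 0 -5 0 0 0;0 0 0 -25 0 0 0;0 0 0 -40 0 0 0;0 0 0 -20 0 0 0;0 -20 45 0 0 0 0;0 -20 45 0 0 0 0;0 -20 40 0 0 0 0;0 -20 30 0 0 0 0;0 0 0 0 0 0 0"
}}

```text
time_s: 4.65
tcp_pos: [0.4911, -0.0442, 0.2401]
ee_rot: [0.986, 0.166, 0.01, 0.005]
wrist_force: [0.1, -0.2, 0.2]
gripper_width: -0.003
```

```bash
python3 - <<'E'
from h import *
im=get_image("scene");P=cloud(im); q=P[206:236,302:332].reshape(-1,3)
q=q[(np.hypot(q[:,0]-.513,q[:,1]-.133)<.012)&(q[:,2]>.13)]; print("cap z",len(q),np.median(q[:,2]))
o=robot.observe();p=o["tcp_pos"];M=rot(o["ee_rot"]);print(p,o["wrist_force"],"to pad (tool mm):",(M.T@(np.array([.481,-.089,.122])-p)*1000).round(1), R.from_matrix(M).as_euler('ZYX').round(3))
E
```

```text
cap z 102 0.14585687024678679
[ 0.49184446 -0.0414971   0.24032343] [-0.78066447  0.6005606   0.44462471] to pad (tool mm): [-28.1  39.8 118.3] [ 0.336 -0.019  3.129]
```

Emit:
{"fn": "jog_arm", "kwargs": {
  "plan": "0 -28 35 0 0 0 0;0 0 0 40 0 0 0;0 0 0 40 0 0 0;0 0 0 15 0 0 0;0 0 0 0 0 0 0"
}}

```text
time_s: 5.2
tcp_pos: [0.4838, -0.0793, 0.1442]
ee_rot: [0.985, 0.171, 0.015, 0.004]
wrist_force: [-0.4, -0.2, 0.2]
gripper_width: 0.001
```

```bash
cat > go.py <<'E'
from h import *
o=robot.observe();p=o["tcp_pos"];M=rot(o["ee_rot"]);print(p,o["wrist_force"],"to pad (tool mm):",(M.T@(np.array([.481,-.089,.118])-p)*1000).round(1))
E
python3 go.py
```

```text
[ 0.4838039  -0.07926021  0.14420048] [-0.36009705 -0.19564168  0.16611649] to pad (tool mm): [-6.6  7.9 26.1]
```

Emit:
{"fn": "jog_arm", "kwargs": {
  "plan": "0 -9 8 10 0 0 0;0 0 0 12 0 0 0;0 0 0 6 0 0 0;0 0 0 5 0 0 0"
}}

```text
time_s: 5.6
tcp_pos: [0.4811, -0.0884, 0.1115]
ee_rot: [0.985, 0.172, 0.017, 0.004]
wrist_force: [-2.9, -0.2, 5.8]
gripper_width: 0.001
```

```bash
python3 go.py; python3 - <<'E'
from h import *
im=get_image("scene"); im["pixels"]=im["pixels"][110:240,180:340]; save("s3.png",im,4)
E
```

```text
[ 0.48108662 -0.08843747  0.11146275] [-2.91027643 -0.24889764  5.78631344] to pad (tool mm): [-0.1  0.6 -6.5]
```

View pics/s3.png

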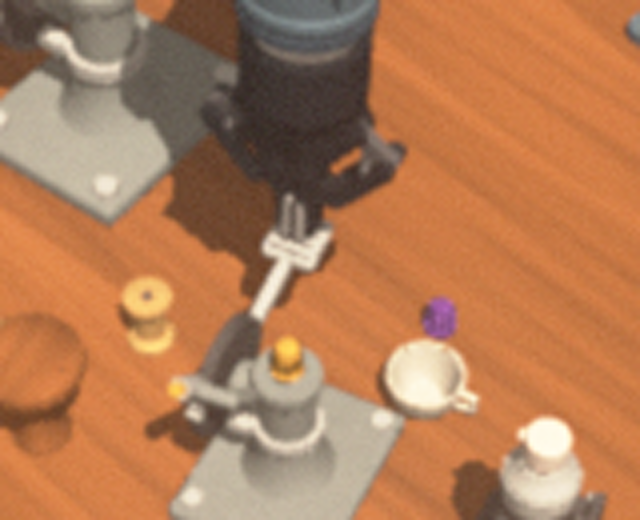

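The shut fingers stand on the pad at about (295,240), with the lever still up and everything else undisturbed. Now I'll push down in steps.

Emit:
{"fn": "jog_arm", "kwargs": {
  "plan": "0 -1 0 7 0 0 0;0 -1 0 7 0 0 0;0 -1 0 7 0 0 0;0 0 0 6 0 0 0"
}}

```text
time_s: 6.05
tcp_pos: [0.479, -0.0896, 0.0841]
ee_rot: [0.985, 0.172, 0.017, 0.005]
wrist_force: [-3.4, -0.0, 4.4]
gripper_width: -0.004
```

Emit:
{"fn": "jog_arm", "kwargs": {
  "plan": "0 0 0 5 0 0 0;0 0 0 5 0 0 0;0 0 0 4 0 0 0"
}}

```text
time_s: 6.35
tcp_pos: [0.4795, -0.0895, 0.0695]
ee_rot: [0.985, 0.172, 0.017, 0.005]
wrist_force: [-2.2, 0.9, 5.7]
gripper_width: -0.001
```

Emit:
{"fn": "jog_arm", "kwargs": {
  "plan": "0 0 0 4 0 0 0;0 0 0 3 0 0 0"
}}

```text
time_s: 6.55
tcp_pos: [0.4805, -0.0892, 0.0622]
ee_rot: [0.985, 0.173, 0.017, 0.005]
wrist_force: [-3.1, -0.5, 5.9]
gripper_width: -0.003
```

```bash
python3 go.py; cat > dial.py <<'E'
from h import *
im=get_image("scene");P=cloud(im)
ax=np.array([.5715,-.0588]); d=np.array([.949,.316]); n=np.array([-.316,.949])
q=P[140:240,200:300].reshape(-1,3); r=-(q[:,:2]-ax)@d; l=(q[:,:2]-ax)@n
# lever bar and pad upper faces, below the fingers excluded by height
for lo,hi,w in((.045,.078,.007),(.08,.12,.018)):
    m=(r>lo)&(r<hi)&(abs(l)<w)&(q[:,2]>.03)&(q[:,2]<.09)
    print(m.sum(), np.c_[r[m],l[m],q[m,2]][np.argsort(r[m])][::max(1,m.sum()//12)].round(4).tolist())
im["pixels"]=im["pixels"][110:240,180:340]; save("s4.png",im,4)
E
python3 dial.py
```

```text
[ 0.48052772 -0.08920137  0.06223653] [-3.10500717 -0.47660097  5.94258741] to pad (tool mm): [  2.3   0.8 -55.7]
40 [[0.0454, 0.0043, 0.0738], [0.0504, -0.0009, 0.0731], [0.051, 0.0013, 0.061], [0.0551, 0.0022, 0.065], [0.056, 0.0019, 0.072], [0.0595, 0.0029, 0.0685], [0.0615, 0.002, 0.0697], [0.0628, -0.0015, 0.0703], [0.0656, 0.0027, 0.061], [0.0691, 0.0011, 0.0685], [0.0711, 0.0028, 0.0587], [0.0727, 0.0049, 0.0663], [0.0751, 0.0038, 0.067], [0.0776, -0.003, 0.0645]]
126 [[0.0806, -0.0073, 0.0669], [0.0822, -0.0052, 0.0662], [0.0852, -0.0038, 0.0718], [0.0861, 0.0014, 0.0736], [0.0868, 0.0039, 0.0822], [0.0879, 0.0033, 0.0847], [0.0889, 0.0085, 0.066], [0.0899, 0.0135, 0.0839], [0.091, -0.0122, 0.0729], [0.092, 0.0098, 0.0754], [0.0949, 0.0085, 0.0631], [0.0993, 0.012, 0.0765], [0.1062, 0.0117, 0.0601]]
```

View pics/s4.png

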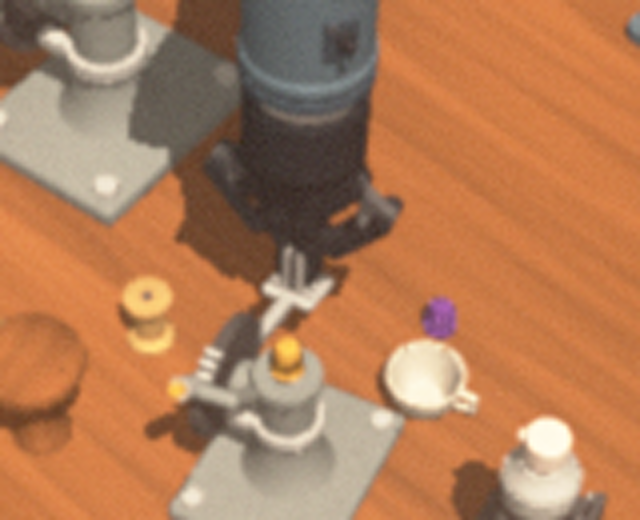

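The three-bar mark on the dial shows at about (208,362). The lever's measured slope is −0.25, so the dial is at about 0.55. I'll hold there and check it stays put.

Emit:
{"fn": "jog_arm", "kwargs": {
  "plan": "0 0 0 1 0 0 0;0 0 0 0 0 0 0;0 0 0 1 0 0 0;0 0 0 0 0 0 0;0 0 0 1 0 0 0"
}}

```text
time_s: 7.1
tcp_pos: [0.4811, -0.0891, 0.0594]
ee_rot: [0.985, 0.173, 0.018, 0.005]
wrist_force: [-3.1, 0.3, 7.8]
gripper_width: 0.001
```

```bash
python3 - <<'E'
from h import *
ax=np.array([.5715,-.0588]); d=np.array([.949,.316]); n=np.array([-.316,.949])
for k in range(8):
    im=get_image("scene"); o=robot.observe()
    q=cloud(im)[140:240,200:300].reshape(-1,3); r=-(q[:,:2]-ax)@d; l=(q[:,:2]-ax)@n
    m=(r>.046)&(r<.076)&(abs(l)<.0035)&(q[:,2]>.06)&(q[:,2]<.09)
    for _ in range(3):
        c=np.polyfit(r[m],q[m,2],1); m&=q[:,2]>np.polyval(c,r)-.0015
    print(o["time_s"],o["tcp_pos"].round(4),o["wrist_force"].round(1),np.abs(o["qvel"]).max().round(4),"dial~",round(.3-np.arctan(c[0]),3),m.sum())
P=cloud(im); q=P[206:236,302:332].reshape(-1,3)
q=q[(np.hypot(q[:,0]-.513,q[:,1]-.133)<.012)&(q[:,2]>.13)]; print("cap z",np.median(q[:,2]))
E
```

```text
7.15 [ 0.4811 -0.089   0.0593] [-2.9  0.7  7.4] 0.0024 dial~ 0.568 20
7.2 [ 0.4811 -0.089   0.0593] [-2.9 -0.4  5.7] 0.002 dial~ 0.57 17
7.25 [ 0.4811 -0.0891  0.0593] [-3.5  0.5  6.8] 0.003 dial~ 0.534 15
7.3 [ 0.4811 -0.089   0.0594] [-2.   0.7  6.7] 0.0018 dial~ 0.613 18
7.35 [ 0.4811 -0.089   0.0593] [-3.6  0.4  6.5] 0.0027 dial~ 0.527 21
7.4 [ 0.4811 -0.089   0.0593] [-2.8  0.   7. ] 0.0015 dial~ 0.542 14
7.45 [ 0.4811 -0.089   0.0594] [-3.1 -0.   6.6] 0.0019 dial~ 0.52 14
7.5 [ 0.4811 -0.089   0.0594] [-3.  -0.2  6.2] 0.0015 dial~ 0.591 20
cap z 0.14680572798309233
```

The creep rows took the TCP to z 0.0594, which puts the dial at 0.57–0.60, a bit deep. I'll ease back about 3 mm to sit in the middle of the notch.

Emit:
{"fn": "jog_arm", "kwargs": {
  "plan": "0 0 0 -3 0 0 0;0 0 0 0 0 0 0;0 0 0 0 0 0 0"
}}

```text
time_s: 7.8
tcp_pos: [0.4805, -0.0892, 0.0628]
ee_rot: [0.985, 0.173, 0.017, 0.005]
wrist_force: [-2.0, -0.2, 5.1]
gripper_width: -0.001
```

```bash
cat > chk.py <<'E'
from h import *
ax=np.array([.5715,-.0588]); d=np.array([.949,.316]); n=np.array([-.316,.949]); Q=[]
for k in range(10):
    im=get_image("scene"); o=robot.observe()
    q=cloud(im)[140:240,200:300].reshape(-1,3); r=-(q[:,:2]-ax)@d; l=(q[:,:2]-ax)@n
    m=(r>.046)&(r<.076)&(abs(l)<.0035)&(q[:,2]>.06)&(q[:,2]<.09); Q.append(np.c_[r[m],q[m,2]])
    if k%3==0: print(o["time_s"],o["tcp_pos"].round(4),o["wrist_force"].round(1),np.abs(o["qvel"]).max().round(4))
Q=np.vstack(Q); m=np.ones(len(Q),bool)
for _ in range(4): c=np.polyfit(*Q[m].T,1); m=Q[:,1]>np.polyval(c,Q[:,0])-.0015
# upper face of the bar lies 5 mm above the centre line through the axle at z=.080
z=np.median(Q[m,1]-0.005); r=np.median(Q[m,0])
print("slope dial",.3-np.arctan(c[0]),"offset dial",.3+np.arctan((.080-z)/r),m.sum())
P=cloud(im); q=P[206:236,302:332].reshape(-1,3); q=q[(np.hypot(q[:,0]-.513,q[:,1]-.133)<.012)&(q[:,2]>.13)]; print("cap z",np.median(q[:,2]))
im["pixels"]=im["pixels"][110:240,180:340]; save("s5.png",im,4)
E
python3 chk.py
```

```text
7.85 [ 0.4805 -0.0892  0.0628] [-2.4 -0.2  5.6] 0.0026
8.0 [ 0.4805 -0.0892  0.0627] [-1.5  0.5  5. ] 0.0018
8.15 [ 0.4805 -0.0892  0.0627] [-3.5 -0.3  5. ] 0.0011
8.3 [ 0.4805 -0.0892  0.0627] [-3.   0.5  5.4] 0.0011
slope dial 0.5426632255990432 offset dial 0.5251179610799076 139
cap z 0.14640651830670565
```

View pics/s5.png

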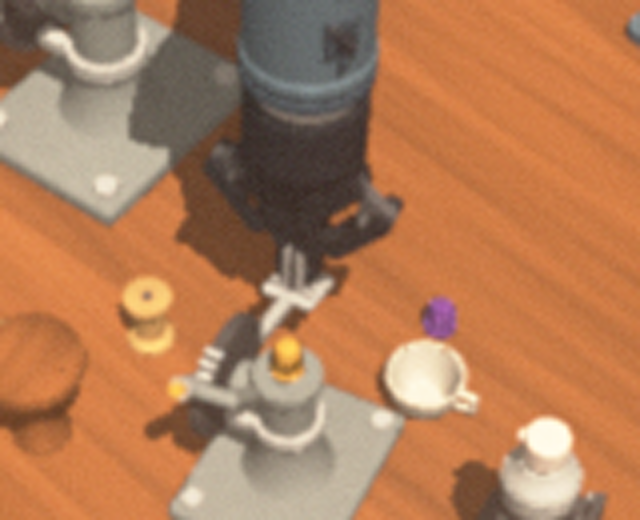

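The lever is steady at about 0.53–0.55 with a push of about 5 N. The three-bar mark is showing at (208,362), the cap is up and the neighbouring things are in place. I'm handing it in.

```bash
python3 -c "
from plant import robot
print(robot.close_job())"
```

```text
the job is handed in; nothing more can be done
None
```

I oiled the thimble, and the job was handed in with the shut fingers holding the press lever in its third click. The hand-in gives no verdict.

- **Spray cap:** I pressed it down onto its stop; the wrist force reached 72 N, under the 120 N limit. I then let it spring back. Its top measured 146 mm afterwards, so it is up.
- **Lever:** I pushed the pad of the smallest press down past two clicks. The last checks put the dial at 0.543 rad from the lever's slope and 0.525 rad from its height. The notch is at 0.54, and both readings are inside 0.47–0.61. The push was a steady 5 N or so, with the arm still.
- **Deeper reading on the way:** the pad first went about 3 mm too deep. I estimated 0.57–0.60 rad there, and single noisy camera readings ran from 0.52 to 0.61. All were under the 0.65 limit, and I eased back to the middle of the notch before handing in.
- **Bystanders:** the spool, teacup, mushroom and purple thimble looked unmoved in the last picture. The tin and steel thimble were outside that view, and I didn't re-measure any of their positions.

The whole run took about 8.3 s of the 32 s allowed.

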